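# Pack the toolbox: seat the tote tray, tip the lid over, snap it shut

### The arm

A 6-joint arm with a two-finger parallel gripper is mounted at the origin on the work surface. World frame = base frame: x ahead of the robot, y to its left, z up, the work surface at z = 0. Lengths are in mm, angles in rad, forces in N, time in s.
With the tool pointing down it reaches from about 350 to 775 mm from the base axis. Payload 7.3 kg.
Tool frame: the origin (TCP) lies between the finger pads; the fingertips stand bot.tip_extent ahead of it and the grasp point (between the pads) lies 6 mm ahead of it (bot.tip_extent is the distance from the TCP to the fingertips, in mm); x points along the fingers, y is the direction in which the jaws open and shut, and the axes are right-handed (so a half turn about x gives the same grasp; the last joint's range is limited). The gripper opens to 92 mm and grips with 3 to 60 N. Pads are 19 mm wide; open, the fingers measure 130 mm over their backs; the gripper's body (75 mm by 190 mm) begins 47 mm behind the grasp point.
Start: joints at [1.084, 0.342, 1.524, -0, 1.275, -0.146], TCP at [175.462, 494.829, 251.741] pointing down, gripper open.
Joint ranges: [-2.53, 2.53], [-0.77, 2.02], [0.04, 2.7], [-1, 4.14], [0.28, 2.66], [-3.11, 3.11]. Speed limits (rad/s): [2.57, 2.57, 3.14, 3.14, 3.14, 3.14].

### API

Orientations are given as [roll, pitch, yaw] about the fixed x, y, z axes, in that order (R = Rz(yaw) Ry(pitch) Rx(roll)).
In Python, from plant import bot, capture, workorder gives the robot as it stands. The module is installed in compiled form; this text tells all that it offers.
- The arm moves only by the shell command python3 -m crank 'ROWS'. ROWS is JSON, a list of rows, each an object with "linear": the shift along the tool's x, y, z in cm, a list of three; "delta_rot": the turn, a rotation vector about the tool's x, y, z in degrees, a list of three; "fingers": the opening, from 0 (shut) to 1 (fully open). In form: [{"linear": [x, y, z], "delta_rot": [wx, wy, wz], "fingers": fingers}, ...]. A call has exactly 5 rows; each row shifts and turns the commanded pose from where the row before left it, along the tool's axes as they then stand; what a row does not reach is not made up. A row lasts 1/10 s, in which the tool goes at most 50 mm and 8.59 degrees, less where a joint would pass 70% of its speed; a pose out of reach is approached as far as the arm can. A call with a gripper value outside its range is refused whole. The fingers move at their own pace and stop on an object; the grip force is fixed at half the most. Time passes only in rows, so rows that do not move let the fingers close, or fill a call up. It gives the time, the measured TCP pose, the force and the opening at its end, in the units of the state.
- bot.get_obs(): the state, without advancing time (a new reading comes with each control period).
- capture(name): name is "side" or "top"; returns a dict with "image" (400x640x3 uint8, blue, green, red), "mtx" (3x3 intrinsics, pixels), "pose" (4x4, takes a point from camera to world coordinates). Camera axes: x right, y down, z forward; pixel columns grow to the right and rows downward; lengths in mm; the calibration is good to about 2 mm. A picture is of the moment at which its call begins. There is no depth.
- workorder.close_job(): hands the job in, once; it reports no verdict.
The state is a dict: "time": time; "joint_positions": joint angles; "dq": joint speeds; "tau": joint torques, N m; "tool_pos": TCP position; "tcp_rot": TCP orientation; "contact_force": force on the tool from outside, world axes, zero at the start; "moment": the same for the moment, N m; "grip_width": finger opening in mm.
Only numpy, scipy, OpenCV 4.12 (cv2) and the standard library are available. Lean on these libraries where they do the work, as an engineer would, in place of code of your own. Each camera call takes 0.05 s, during which the arm holds its last target. There are 200 camera calls.

### The job

Lower the tote tray back into the open toolbox, without dropping or forcing it, so that it sits fully down on its ledges. Then push the lid from behind just past upright and let go, so that it swings down by its own weight onto its latch, and press its front edge down on the rubber buffers until the latch catches and holds it home. Feel your way: the lid dents above about 30 N; do not shove the toolbox along the bench, and leave the other tools alone.

Things in the scene. Friction and masses are not known exactly. Their poses are not given: they have to be found in the camera images.
- toolbox: Open yellow sheet-steel toolbox, 160 (its x) x 280 (its y) x 125 mm high, walls 4 mm, mouth 152 x 272 mm inside; stands loose on the bench, 4 kg. Origin: centre of its underside, z up. Its front, with the catch, faces its -x; the lid is hinged along the top of its +x wall.
- tray_seat (a point): Centre of the toolbox at the level on which the tray's underside rests, 78 mm above the toolbox's underside: the tops of two inside ledges, 20 mm deep, along the short (y) ends. Axes as the toolbox.
- lid_hinge (a joint): Lid angle, rad: 0 latched home, 1.57 upright, 1.92 open on its stop (start). Damped: below about 1.4 it falls by itself in 1 to 3 s and rests on the bolt at 0.04 to 0.09. Pressed at the front edge it drives the bolt back (4 to 10 N), drops on the buffers at 0.013, and must then be squeezed a little beyond home (14 to 18 N) for the bolt to hook over it; let go, it springs back to 0 and holds.
- lid: Yellow sheet-steel lid, a pan 170 x 286 mm, 16 mm deep, 0.45 kg. Origin on the hinge axis (x +84, z +127 mm in the toolbox); shut, its axes are the toolbox's: it reaches to x -168 mm, top face at z +16. Across its outer (top) face at x -84 is a black carry handle, 110 mm long, 26 mm high. At mid front a strap 30 mm wide stands out 22 mm and carries the striker for the catch.
- lid_edge (a point): Middle of the lid's front edge on its outer (top) face; the top edge when the lid stands open (about 275 mm above the bench).
- lid_press (a point): Point on the lid's outer (top) face, 14 mm in from the middle of the front edge: a good place to press the lid home; flat steel around it.
- tray: Loose lift-out tote tray of bare steel, 147 (x) x 267 mm (y) over its rim, drawn in to 138 x 258 mm at its floor, 40 mm deep, 0.45 kg. Origin: centre of its underside, z up; either way round fits, with 2.5 mm play to each side in the toolbox. Along its middle in y runs a wooden carrying bar, 14 x 14 mm, 109 mm free length, top 44 mm above the underside.
- tray_grip (a point): Centre of the tray's carrying bar, 37 mm above the tray's underside; bar along the tray's y, free space of 60 mm to each side of it and 27 mm below it.
- hammer: Claw hammer 300 mm long lying on the bench; origin on the bench under its middle. Leave alone.
- screwdriver: Screwdriver lying on the bench. Leave alone.
- tape_measure: Black tape measure 70 x 32 x 66 mm standing on the bench. Leave alone.
- screw_jar: Glass screw jar, 68 mm across and 90 mm high, standing on the bench. Leave alone.
- catch (a point): Nose of the sprung steel latch bolt, in the middle of the toolbox's front, 113 mm above its underside, 23 mm proud of the front wall, between the cheeks of its housing (46 mm wide). Two black rubber buffers stand on the front rim, 115 mm to either side; the lid's front edge lands on them.

How it is judged (in metres and radians):
On the way, in this order (a step that is already met when the one before it is completed fails the run):
1. the tray sits fully down on its ledges in the toolbox, let go (z of tray in the frame of toolbox between 0.07 and 0.081 m and horizontal distance between tray and toolbox below 0.012 m and angle between tray's own z axis and vertical below 0.04 rad and contact force between the fingers and tray below 0.3 N and value of joint lid_hinge above 1.5 rad), for 0.2 s.
2. the lid, pushed past upright, swings down untouched (value of joint lid_hinge between 0.2 and 1.1 rad and contact force between each of the fingers, the arm and lid below 0.3 N), for 0.1 s.
3. the lid is pressed home on its catch (value of joint lid_hinge below 0.006 rad), for 0.1 s.
At the end, for the whole second after the job is handed in: The tray sits on the two ledges inside the toolbox (within 3 mm of fully down), the lid is held home by its latch (within 0.006 rad, about 1 mm at its front edge) and at rest, and the toolbox stands upright within 30 mm of where it started (velocity of joint lid_hinge between -0.02 and 0.02 rad/s and z of tray in the frame of toolbox between 0.07 and 0.081 m and horizontal distance between tray and toolbox below 0.012 m and distance of toolbox from where it was at the start of the episode below 0.03 m and angle between toolbox's own z axis and vertical below 0.03 rad and linear speed of toolbox below 0.01 m/s and value of joint lid_hinge between -0.006 and 0.006 rad); the robot touches nothing.
It fails at once if the lid is pushed or pressed with more than 30 N (contact force between any of the fingers, the arm and lid above 30 N).
It fails at once if the hand rides the lid down instead of letting it swing shut by its own weight (value of joint lid_hinge between 0.2 and 1 rad and contact force between any of the fingers, the arm and lid above 1 N).
It fails at once if the tray is dropped or forced into the toolbox with more than 60 N (contact force between tray and toolbox above 60 N).
It fails at once if the toolbox is shoved along the bench by more than 30 mm or tipped up (distance of toolbox from where it was at the start of the episode above 0.03 m or angle between toolbox's own z axis and vertical above 0.1 rad).
It fails at once if a bystander is moved by more than 20 mm (distance of any of hammer, screwdriver, tape_measure, screw_jar from where it was at the start of the episode above 0.02 m).
It also fails if it takes over 72 s, if anything falls off the work surface, if the arm or the gripper's body presses on something with over 40 N, if the wrist force passes 120 N, or if a joint passes its speed limit or range.

## Working session

There is one attempt and no reset: what is moved stays moved. The work goes in short steps, Python scripts to look and compute and a shell command to move; the robot and the scene stay as the last step left them, time stands still between calls to the robot, and variables do not carry over. Pictures are saved under pics/ and viewed, on a budget of 10 in all, crops included, one or two more only if the job needs it, and the job is handed in when it is done.

```bash
mkdir -p pics; cat > h.py <<'E'
import numpy as np, cv2
from plant import bot, capture
from scipy.spatial.transform import Rotation as R
def snap(n,f,crop=None,s=1):
    c=capture(n); im=c["image"]; np.savez(f"pics/{f}.npz",K=c["mtx"],P=c["pose"],im=im)
    if crop: a,b,d,e=crop; im=im[b:e,a:d]
    im=cv2.resize(im,None,fx=s,fy=s,interpolation=cv2.INTER_CUBIC); cv2.imwrite(f"pics/{f}.png",im)
def ray(f,u,v):
    d=np.load(f"pics/{f}.npz"); P=np.array(d["P"]); r=P[:3,:3]@np.linalg.inv(d["K"])@[u,v,1]; return P[:3,3],r
def atz(f,u,v,z):
    o,r=ray(f,u,v); return o+r*(z-o[2])/r[2]
def proj(f,p):
    d=np.load(f"pics/{f}.npz"); q=np.linalg.inv(d["P"])@np.append(p,1); w=d["K"]@q[:3]; return w[:2]/w[2]
E
python3 - <<'E'
from h import *
snap("top","t0",None,1.25); snap("side","s0",None,1.25)
o=bot.get_obs(); print(o, bot.tip_extent)
for f in("t0","s0"): print(np.load(f"pics/{f}.npz")["P"].round(2))
E
```

```text
{'time': 0.1, 'joint_positions': array([ 1.08398464e+00,  3.42626151e-01,  1.52490828e+00, -2.67803555e-06,
        1.27538630e+00, -1.45973288e-01]), 'dq': array([ 0.00066938, -0.00234061, -0.00392578,  0.000539  ,  0.00066921,
        0.00120216]), 'tau': array([ 2.01445509e-03, -4.32003772e+01, -2.44695479e+01,  7.17816199e-02,
        5.27645065e-02, -6.26676047e-05]), 'tool_pos': array([175.31069011, 494.52497751, 251.13300211]), 'tcp_rot': array([-1.71484128,  1.56946824, -2.0556789 ]), 'contact_force': array([-0.56809734,  0.32532262,  0.77895438]), 'moment': array([ 0.029346  , -0.02747903,  0.0326376 ]), 'grip_width': 91.60710791983536} 25.0
[[ 1.00000e-02 -9.90000e-01  1.70000e-01  3.38330e+02]
 [-1.00000e+00 -2.00000e-02 -0.00000e+00 -6.10000e-01]
 [ 1.00000e-02 -1.70000e-01 -9.90000e-01  1.54623e+03]
 [ 0.00000e+00  0.00000e+00  0.00000e+00  1.00000e+00]]
[[ 7.60000e-01 -3.20000e-01  5.70000e-01 -3.28960e+02]
 [-6.50000e-01 -4.00000e-01  6.50000e-01 -1.03374e+03]
 [ 2.00000e-02 -8.60000e-01 -5.10000e-01  9.27640e+02]
 [ 0.00000e+00  0.00000e+00  0.00000e+00  1.00000e+00]]
```

View pics/t0.png

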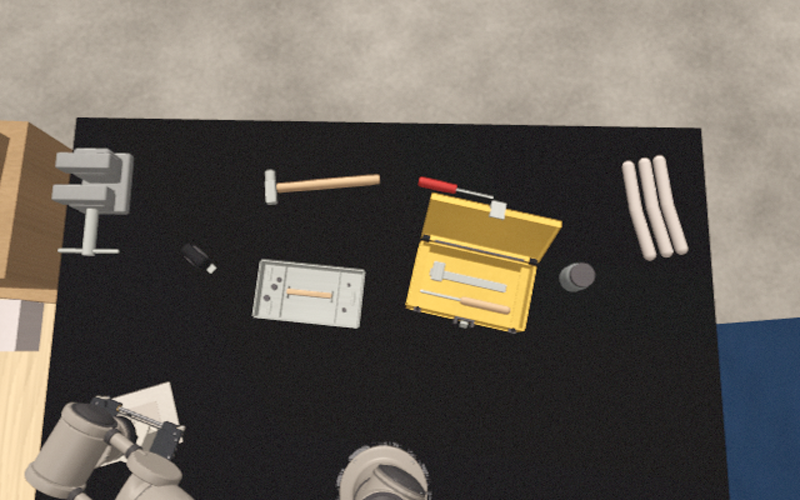

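View pics/s0.png

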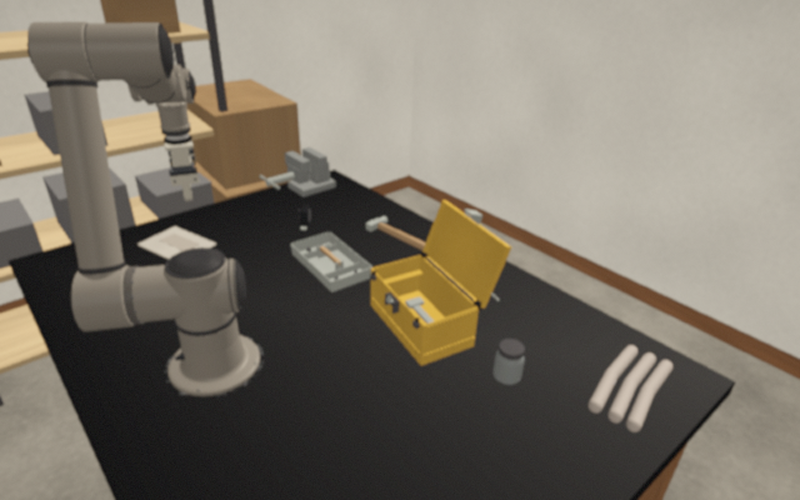

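The overview shows the tray at about (310,294), the open toolbox at (470,290) with its lid leaning away from the robot, and the tools clear of both. I'll enlarge the top view.

```bash
python3 - <<'E'
from h import *
im=np.load("pics/t0.npz")["im"][145:275,195:455]
cv2.imwrite("pics/t0c.png",cv2.resize(im,None,fx=3,fy=3,interpolation=cv2.INTER_CUBIC))
E
```

```text
(no output)
```

View pics/t0c.png

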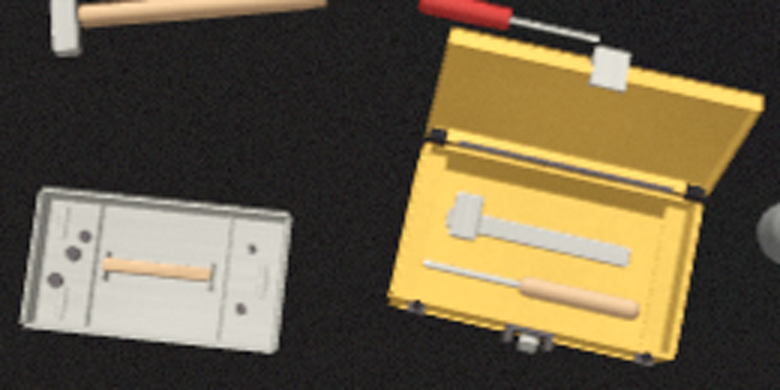

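```bash
python3 - <<'E'
from h import *
from scipy.optimize import least_squares
def pt(u,v,z): return atz("t0",195+(u+.5)/3-.5,145+(v+.5)/3-.5,z)[:2]
def fit(name,px,loc,z):
    W=np.array([pt(*p,z) for p in px]); L=np.array(loc,float)
    f=lambda s:((L@np.array([[np.cos(s[2]),-np.sin(s[2])],[np.sin(s[2]),np.cos(s[2])]]).T+s[:2])-W).ravel()
    r=least_squares(f,[*W.mean(0),-.1]); print(name,r.x.round(3),np.degrees(r.x[2]).round(2)); print(r.fun.reshape(-1,2).round(1))
fit("tray",[(43,187),(293,213),(273,352),(22,326)],[(73.5,133.5),(73.5,-133.5),(-73.5,-133.5),(-73.5,133.5)],40)
fit("bar",[(103,267),(213,273)],[(0,54.5),(0,-54.5)],44)
fit("box",[(388,305),(672,361),(703,205),(422,147)],[(-80,140),(-80,-140),(80,-140),(80,140)],125)
fit("lidtop",[(452,29),(764,100)],[(0,143),(0,-143)],275)
print(pt(527,343,113))
E
```

```text
tray [ 4.75139e+02  1.95273e+02 -9.30000e-02] -5.33
[[ 0.8  1.7]
 [-0.4  0.6]
 [-1.1 -3.4]
 [ 0.8  1. ]]
bar [ 4.73650e+02  1.94416e+02 -3.90000e-02] -2.25
[[-0.1 -3. ]
 [ 0.1  3. ]]
box [ 4.88403e+02 -1.99833e+02 -1.91000e-01] -10.96
[[ 1.2 -3.5]
 [-1.6  0.4]
 [ 0.8  4.5]
 [-0.3 -1.4]]
lidtop [ 6.45757e+02 -2.35969e+02 -2.15000e-01] -12.29
[[-0.3 -1.4]
 [ 0.3  1.4]]
[ 400.72826924 -181.97344145]
```

```bash
cat >> h.py <<'E'
def cur():
    o=bot.get_obs(); return o["tool_pos"],R.from_euler("xyz",o["tcp_rot"]),o
def down(yaw):  # tool x down, tool y horizontal at world heading yaw(deg)
    a=np.radians(yaw); x=np.array([0,0,-1.]); y=np.array([np.cos(a),np.sin(a),0]); return R.from_matrix(np.c_[x,y,np.cross(x,y)])
def plan(p,Rt):
    q,Rc,o=cur(); print("t",round(o["time"],2),"lin cm",(Rc.inv().apply(np.array(p)-q)/10).round(2),"rot deg",np.degrees((Rc.inv()*Rt).as_rotvec()).round(2),"F",o["contact_force"].round(1),"w",o["grip_width"].round(1)); print("after turn lin cm",(Rt.inv().apply(np.array(p)-q)/10).round(2),"pos",q.round(1))
E
python3 - <<'E'
from h import *
p,Rc,o=cur(); print(Rc.as_matrix().round(3))
for y in (-4.8,175.2): plan([474.5,195,140],down(y))
E
```

```text
[[-0.001  0.334  0.942]
 [-0.001  0.942 -0.334]
 [-1.    -0.001 -0.   ]]Traceback (most recent call last):
  File "<stdin>", line 3, in <module>
  File "h.py", line 19, in plan
    q,Rc,o=cur(); print("t",round(o["time"],2),"lin cm",(Rc.inv().apply(np.array(p)-q)/10).round(2),"rot deg",np.degrees((Rc.inv()*Rt).as_rotvec()).round(2),"F",o["contact_force"].round(1),"w",o["grip_width"].round(1)); print("after turn lin cm",(Rt.inv().apply(np.array(p)-q)/10).round(2),"pos",q.round(1))
                                                                                                                                                                                                 ^^^^^^^^^^^^^^^^^^^^^
AttributeError: 'float' object has no attribute 'round'
```

```bash
sed -i 's/o\["grip_width"\].round(1)/round(float(o["grip_width"]),1)/' h.py
python3 - <<'E'
from h import *
plan([474.5,195,140],down(-4.8))
E
```

```text
t 0.1 lin cm [ 11.13 -18.21  38.21] rot deg [7.527e+01 4.000e-02 7.000e-02] F [-0.6  0.3  0.8] w 91.6
after turn lin cm [11.11 32.32 27.34] pos [175.3 494.5 251.1]
```

```bash

python3 -m crank '[{"linear":[0,-1.8,3.8],"delta_rot":[0,0,0],"fingers":1},{"linear":[0,-1.8,3.8],"delta_rot":[0,0,0],"fingers":1},{"linear":[0,-1.8,3.8],"delta_rot":[0,0,0],"fingers":1},{"linear":[0,-1.8,3.8],"delta_rot":[0,0,0],"fingers":1},{"linear":[0,-1.8,3.8],"delta_rot":[0,0,0],"fingers":1}]'
python3 -m crank '[{"linear":[0,-1.8,3.8],"delta_rot":[0,0,0],"fingers":1},{"linear":[0,-1.8,3.8],"delta_rot":[0,0,0],"fingers":1},{"linear":[0,-1.8,3.8],"delta_rot":[0,0,0],"fingers":1},{"linear":[0,-1.8,3.8],"delta_rot":[0,0,0],"fingers":1},{"linear":[0,-1.8,3.8],"delta_rot":[0,0,0],"fingers":1}]'
python3 -m crank '[{"linear":[1,0,0],"delta_rot":[7.5,0,0],"fingers":1},{"linear":[1,0,0],"delta_rot":[7.5,0,0],"fingers":1},{"linear":[1,0,0],"delta_rot":[7.5,0,0],"fingers":1},{"linear":[1,0,0],"delta_rot":[7.5,0,0],"fingers":1},{"linear":[1,0,0],"delta_rot":[7.5,0,0],"fingers":1}]'
python3 -m crank '[{"linear":[1,0,0],"delta_rot":[7.5,0,0],"fingers":1},{"linear":[1,0,0],"delta_rot":[7.5,0,0],"fingers":1},{"linear":[1,0,0],"delta_rot":[7.5,0,0],"fingers":1},{"linear":[1,0,0],"delta_rot":[7.5,0,0],"fingers":1},{"linear":[1,0,0],"delta_rot":[7.5,0,0],"fingers":1}]'
python3 - <<'E'
from h import *
plan([474.5,195,140],down(-4.8)); snap("side","s1",(200,140,330,260),6); snap("top","t1")
E
```

```text
time: 0.6
tool_pos: [325.2, 345.1, 251.5]
tcp_rot: [-2.31, 1.57, -2.651]
contact_force: [0.9, 0.2, 0.1]
grip_width: 91.9
time: 1.1
tool_pos: [474.3, 196.7, 251.5]
tcp_rot: [-2.862, 1.57, 3.08]
contact_force: [0.0, 0.3, -0.1]
grip_width: 91.9
time: 1.6
tool_pos: [473.2, 198.0, 201.0]
tcp_rot: [-1.98, 1.57, -2.981]
contact_force: [0.5, -0.2, 0.3]
grip_width: 92.0
time: 2.1
tool_pos: [473.2, 198.1, 151.0]
tcp_rot: [-1.32, 1.57, -2.975]
contact_force: [-0.4, 0.3, -0.2]
grip_width: 91.9
t 2.1 lin cm [1.1  0.16 0.3 ] rot deg [-0.03  0.01  0.04] F [-0.4  0.3 -0.2] w 91.9
after turn lin cm [1.1  0.16 0.3 ] pos [473.2 198.1 151. ]
```

View pics/s1.png

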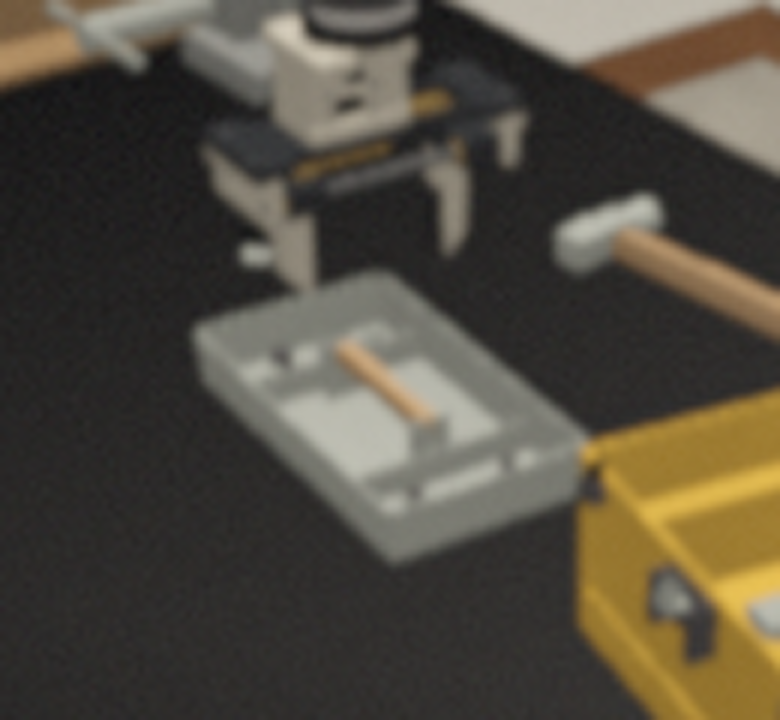

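The side view (bar ends at about (345,345) and (428,415) in the crop) shows the open jaws lined up across the bar. Descending and gripping.

```bash

python3 -m crank '[{"linear":[2.5,0.16,0.3],"delta_rot":[0,0,0],"fingers":1},{"linear":[2.5,0,0],"delta_rot":[0,0,0],"fingers":1},{"linear":[2.5,0,0],"delta_rot":[0,0,0],"fingers":1},{"linear":[2,0,0],"delta_rot":[0,0,0],"fingers":1},{"linear":[1.2,0,0],"delta_rot":[0,0,0],"fingers":1}]'
python3 -m crank '[{"linear":[0,0,0],"delta_rot":[0,0,0],"fingers":0.4},{"linear":[0,0,0],"delta_rot":[0,0,0],"fingers":0.3},{"linear":[0,0,0],"delta_rot":[0,0,0],"fingers":0.2},{"linear":[0,0,0],"delta_rot":[0,0,0],"fingers":0},{"linear":[0,0,0],"delta_rot":[0,0,0],"fingers":0}]'
python3 -m crank '[{"linear":[0,0,0],"delta_rot":[0,0,0],"fingers":0},{"linear":[0,0,0],"delta_rot":[0,0,0],"fingers":0},{"linear":[0,0,0],"delta_rot":[0,0,0],"fingers":0},{"linear":[0,0,0],"delta_rot":[0,0,0],"fingers":0},{"linear":[0,0,0],"delta_rot":[0,0,0],"fingers":0}]'
python3 - <<'E'
from h import *
plan([474.5,195,44],down(-4.8)); snap("top","t2")
E
```

```text
time: 2.7
tool_pos: [474.3, 194.9, 43.6]
tcp_rot: [-1.283, 1.569, -2.93]
contact_force: [0.9, 0.2, 1.2]
grip_width: 91.9
time: 3.2
tool_pos: [475.2, 195.2, 45.4]
tcp_rot: [1.95, 1.569, 0.3]
contact_force: [0.5, 0.2, -0.1]
grip_width: 56.2
time: 3.7
tool_pos: [475.0, 195.1, 44.7]
tcp_rot: [1.957, 1.57, 0.307]
contact_force: [2.6, -0.1, -0.7]
grip_width: 16.7
t 3.7 lin cm [ 0.07 -0.05  0.01] rot deg [ 0.28 -0.01 -0.02] F [ 2.6 -0.1 -0.7] w 16.7
after turn lin cm [ 0.07 -0.05  0.01] pos [475.  195.1  44.7]
```

```bash

python3 -m crank '[{"linear":[0,0,0],"delta_rot":[0,0,0],"fingers":0},{"linear":[0,0,0],"delta_rot":[0,0,0],"fingers":0},{"linear":[0,0,0],"delta_rot":[0,0,0],"fingers":0},{"linear":[-0.5,0,0],"delta_rot":[0,0,0],"fingers":0},{"linear":[-1,0,0],"delta_rot":[0,0,0],"fingers":0}]'
python3 -m crank '[{"linear":[-2,0,0],"delta_rot":[0,0,0],"fingers":0},{"linear":[-3,0,0],"delta_rot":[0,0,0],"fingers":0},{"linear":[-3.5,0,0],"delta_rot":[0,0,0],"fingers":0},{"linear":[-3.5,0,0],"delta_rot":[3,0,0],"fingers":0},{"linear":[-3.5,0,0],"delta_rot":[3.5,0,0],"fingers":0}]'
python3 - <<'E'
from h import *
plan([488.4,-199.8,215],down(-11.3))
E
```

```text
time: 4.25
tool_pos: [473.5, 194.8, 59.2]
tcp_rot: [-1.272, 1.567, -2.921]
contact_force: [-0.5, 0.3, -3.7]
grip_width: 13.9
time: 4.75
tool_pos: [474.0, 194.9, 216.6]
tcp_rot: [-1.232, 1.57, -2.997]
contact_force: [0.7, 0.9, -4.3]
grip_width: 13.7
t 4.75 lin cm [ 0.16  9.04 38.45] rot deg [0.16 0.01 0.04] F [ 0.7  0.9 -4.3] w 13.7
after turn lin cm [ 0.16  9.15 38.42] pos [474.  194.9 216.6]
```

```bash

python3 -m crank '[{"linear":[0,0.4,1.5],"delta_rot":[0,0,0],"fingers":0},{"linear":[0,0.7,3],"delta_rot":[0,0,0],"fingers":0},{"linear":[0,0.8,3.5],"delta_rot":[0,0,0],"fingers":0},{"linear":[0,0.8,3.5],"delta_rot":[0,0,0],"fingers":0},{"linear":[0,0.8,3.5],"delta_rot":[0,0,0],"fingers":0}]'
python3 -m crank '[{"linear":[0,0.8,3.5],"delta_rot":[0,0,0],"fingers":0},{"linear":[0,0.8,3.5],"delta_rot":[0,0,0],"fingers":0},{"linear":[0,0.8,3.5],"delta_rot":[0,0,0],"fingers":0},{"linear":[0,0.8,3.5],"delta_rot":[0,0,0],"fingers":0},{"linear":[0,0.8,3.5],"delta_rot":[0,0,0],"fingers":0}]'
python3 -m crank '[{"linear":[0,0.8,3],"delta_rot":[0,0,0],"fingers":0},{"linear":[0,0.5,1.5],"delta_rot":[0,0,0],"fingers":0},{"linear":[0.5,0,0],"delta_rot":[0,0,0],"fingers":0},{"linear":[0.5,0,0],"delta_rot":[0,0,0],"fingers":0},{"linear":[0.2,0,0],"delta_rot":[0,0,0],"fingers":0}]'
python3 - <<'E'
from h import *
plan([488.4,-199.8,204],down(-11.3)); snap("top","t3"); snap("side","s3")
a=np.load("pics/t3.npz")["im"][145:290,300:470]; b=np.load("pics/s3.npz")["im"][120:300,270:430]
r=lambda m:cv2.resize(m,None,fx=3,fy=3,interpolation=cv2.INTER_CUBIC)
a,b=r(a)[:,:400] if 0 else cv2.resize(a,(400,341),interpolation=cv2.INTER_CUBIC),cv2.resize(b,(400,450),interpolation=cv2.INTER_CUBIC)
c=np.zeros((450,800,3),np.uint8); c[:341,:400]=a; c[:,400:]=b; cv2.imwrite("pics/c3.png",c)
E
```

```text
time: 5.25
tool_pos: [479.7, 40.0, 215.2]
tcp_rot: [-1.657, 1.57, 2.864]
contact_force: [0.6, 0.4, -3.6]
grip_width: 13.9
time: 5.75
tool_pos: [485.5, -139.5, 215.2]
tcp_rot: [-2.049, 1.57, 2.471]
contact_force: [-0.4, 0.1, -4.8]
grip_width: 13.5
time: 6.25
tool_pos: [489.9, -183.3, 201.9]
tcp_rot: [-2.132, 1.568, 2.389]
contact_force: [0.4, -0.0, -3.8]
grip_width: 13.7
t 6.25 lin cm [-0.21  0.17  1.64] rot deg [ 0.34 -0.07  0.11] F [ 0.4 -0.  -3.8] w 13.7
after turn lin cm [-0.21  0.18  1.64] pos [ 489.9 -183.3  201.9]
```

View pics/c3.png

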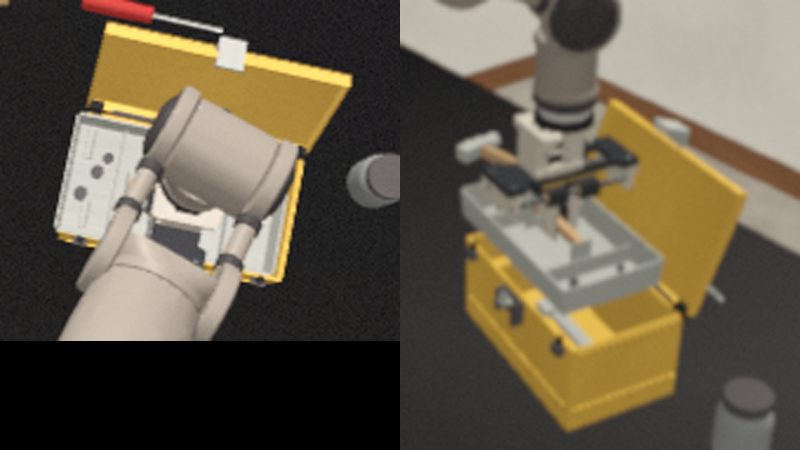

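The tray hangs level over the mouth, still about 16 mm towards +y. I'll centre and lower it to just above the rim, then check.

```bash

python3 -m crank '[{"linear":[0,0.1,0.8],"delta_rot":[0,0,0],"fingers":0},{"linear":[0,0.07,0.84],"delta_rot":[0.3,0,0],"fingers":0},{"linear":[0.8,0,0],"delta_rot":[0,0,0],"fingers":0},{"linear":[0.8,0,0],"delta_rot":[0,0,0],"fingers":0},{"linear":[0.6,0,0],"delta_rot":[0,0,0],"fingers":0}]'
python3 -m crank '[{"linear":[0,0,0],"delta_rot":[0,0,0],"fingers":0},{"linear":[0,0,0],"delta_rot":[0,0,0],"fingers":0},{"linear":[0,0,0],"delta_rot":[0,0,0],"fingers":0},{"linear":[0,0,0],"delta_rot":[0,0,0],"fingers":0},{"linear":[0,0,0],"delta_rot":[0,0,0],"fingers":0}]'
python3 - <<'E'
from h import *
plan([488.4,-199.8,180],down(-11.3)); snap("top","t4"); snap("side","s4")
a=np.load("pics/t4.npz")["im"][180:270,315:445]; b=np.load("pics/s4.npz")["im"][190:300,290:390]
c=np.zeros((600,800,3),np.uint8); c[:346,:500]=cv2.resize(a,(500,346),interpolation=cv2.INTER_CUBIC); c[:330,500:]=cv2.resize(b,(300,330),interpolation=cv2.INTER_CUBIC); cv2.imwrite("pics/c4.png",c[:350])
E
```

```text
time: 6.85
tool_pos: [488.5, -201.2, 179.5]
tcp_rot: [-2.042, 1.569, 2.473]
contact_force: [0.8, -0.1, -3.4]
grip_width: 13.8
time: 7.35
tool_pos: [489.1, -201.4, 181.0]
tcp_rot: [1.387, 1.57, -0.381]
contact_force: [0.4, 0.4, -3.8]
grip_width: 13.8
t 7.35 lin cm [ 0.1  -0.1  -0.14] rot deg [-0.02  0.01 -0.03] F [ 0.4  0.4 -3.8] w 13.8
after turn lin cm [ 0.1  -0.1  -0.14] pos [ 489.1 -201.4  181. ]
```

View pics/c4.png

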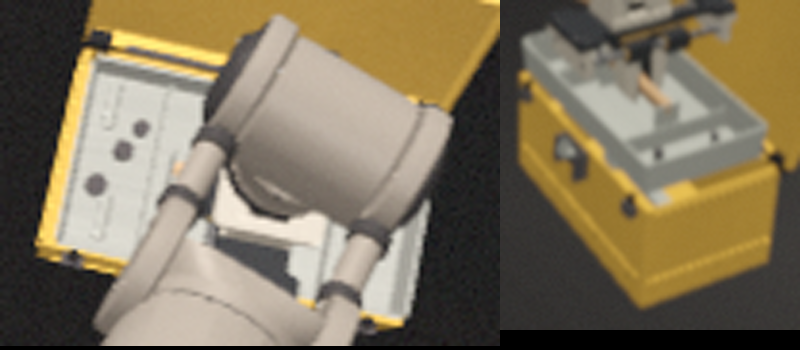

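```bash
python3 - <<'E'
from h import *
def w(u,v,z): return atz("t4",315+(u+.5)/3.846-.5,180+(v+.5)/3.846-.5,z)
a=np.radians(-11.3)
for f,off in (("tray",None),):
  for (u,v),z in (((95,55),177),((49,247),177),((404,318),177),((37,255),125),((410,328),125)):
    d=w(u,v,z)[:2]-[488.4,-199.8]; print(z,np.array([d[0]*np.cos(a)+d[1]*np.sin(a),-d[0]*np.sin(a)+d[1]*np.cos(a)]).round(1))
# predicted pixels of nominal outlines
s=lambda p:((proj("t4",p)-[315,180]+.5)*3.846-.5).round(0)
c,sn=np.cos(a),np.sin(a)
for z,X,Y in ((177,73.5,133.5),(125,80,140)):
  for sx,sy in((1,1),(-1,1),(-1,-1)): x,y=sx*X,sy*Y; print(z,s([488.4+c*x-sn*y,-199.8+sn*x+c*y,z]))
E
```

```text
177 [ 71.2 131.3]
177 [-77.5 135.6]
177 [ -73.5 -130.9]
125 [-81.3 142.2]
125 [ -75.7 -148. ]
177 [93. 51.]
177 [ 53. 242.]
177 [407. 319.]
125 [82. 54.]
125 [ 40. 254.]
125 [399. 331.]
```

```bash

python3 -m crank '[{"linear":[0.6,0,0],"delta_rot":[0,0,0],"fingers":0},{"linear":[0.4,0,0],"delta_rot":[0,0,0],"fingers":0},{"linear":[0.4,0,0],"delta_rot":[0,0,0],"fingers":0},{"linear":[0.3,0,0],"delta_rot":[0,0,0],"fingers":0},{"linear":[0.3,0,0],"delta_rot":[0,0,0],"fingers":0}]'
python3 -m crank '[{"linear":[0.2,0,0],"delta_rot":[0,0,0],"fingers":0},{"linear":[0.2,0,0],"delta_rot":[0,0,0],"fingers":0},{"linear":[0.2,0,0],"delta_rot":[0,0,0],"fingers":0},{"linear":[0,0,0],"delta_rot":[0,0,0],"fingers":0},{"linear":[0,0,0],"delta_rot":[0,0,0],"fingers":0}]'
python3 - <<'E'
from h import *
plan([488.4,-199.8,122],down(-11.3)); print(cur()[2]["moment"].round(2))
E
```

```text
time: 7.95
tool_pos: [491.2, -202.1, 162.2]
tcp_rot: [1.373, 1.564, -0.396]
contact_force: [6.9, -0.9, 6.6]
grip_width: 14.5
time: 8.45
tool_pos: [492.3, -202.6, 156.9]
tcp_rot: [1.36, 1.561, -0.408]
contact_force: [8.8, -0.0, 5.7]
grip_width: 14.9
t 8.45 lin cm [ 3.48 -0.47 -0.21] rot deg [-0.03  0.12 -0.54] F [ 8.8 -0.   5.7] w 14.9
after turn lin cm [ 3.49 -0.44 -0.2 ] pos [ 492.3 -202.6  156.9]
[-0.16 -0.99 -0.01]
```

Contact pushes the tray in +x, so the front wall is touching and the box sits a few mm further out. I'll raise, shift +x by 4.5 mm and try again gently.

```bash

python3 -m crank '[{"linear":[-0.8,0,0],"delta_rot":[0,0,0],"fingers":0},{"linear":[-0.8,0,0],"delta_rot":[0,0,0],"fingers":0},{"linear":[0,0.45,0],"delta_rot":[0,0,0],"fingers":0},{"linear":[0,0,0],"delta_rot":[0,0,0],"fingers":0},{"linear":[0,0,0],"delta_rot":[0,0,0],"fingers":0}]'
python3 - <<'E'
from h import *
plan([488.4,-199.8,122],down(-11.3)); print(cur()[2]["moment"].round(2))
E
python3 -m crank '[{"linear":[0.4,0,0],"delta_rot":[0,0,0],"fingers":0},{"linear":[0.4,0,0],"delta_rot":[0,0,0],"fingers":0},{"linear":[0.4,0,0],"delta_rot":[0,0,0],"fingers":0},{"linear":[0.2,0,0],"delta_rot":[0,0,0],"fingers":0},{"linear":[0,0,0],"delta_rot":[0,0,0],"fingers":0}]'
python3 - <<'E'
from h import *
plan([488.4,-199.8,122],down(-11.3)); print(cur()[2]["moment"].round(2))
E
```

```text
time: 8.95
tool_pos: [492.9, -202.0, 170.0]
tcp_rot: [-1.907, 1.569, 2.608]
contact_force: [-0.2, 0.2, -3.8]
grip_width: 13.8
t 8.95 lin cm [ 4.8  -0.48 -0.12] rot deg [-0.02 -0.03  0.1 ] F [-0.2  0.2 -3.8] w 13.8
after turn lin cm [ 4.8  -0.49 -0.13] pos [ 492.9 -202.   170. ]
[-0.08  0.06 -0.  ]
time: 9.45
tool_pos: [493.1, -202.1, 156.2]
tcp_rot: [-1.992, 1.57, 2.522]
contact_force: [-0.2, 0.4, -3.3]
grip_width: 13.5
t 9.45 lin cm [ 3.42 -0.51 -0.13] rot deg [-0.03 -0.02  0.05] F [-0.2  0.4 -3.3] w 13.5
after turn lin cm [ 3.42 -0.51 -0.13] pos [ 493.1 -202.1  156.2]
[-0.06  0.04 -0.01]
```

Free now. Continuing down.

```bash

python3 -m crank '[{"linear":[0.3,0,0],"delta_rot":[0,0,0],"fingers":0},{"linear":[0.3,0,0],"delta_rot":[0,0,0],"fingers":0},{"linear":[0.3,0,0],"delta_rot":[0,0,0],"fingers":0},{"linear":[0.2,0,0],"delta_rot":[0,0,0],"fingers":0},{"linear":[0,0,0],"delta_rot":[0,0,0],"fingers":0}]'
python3 - <<'E'
from h import *
plan([488.4,-199.8,122],down(-11.3)); print(cur()[2]["moment"].round(2))
E
```

```text
time: 9.95
tool_pos: [493.2, -202.2, 145.3]
tcp_rot: [-2.02, 1.57, 2.495]
contact_force: [1.1, -1.4, -3.9]
grip_width: 14.1
t 9.95 lin cm [ 2.33 -0.52 -0.14] rot deg [-0.03 -0.02  0.03] F [ 1.1 -1.4 -3.9] w 14.1
after turn lin cm [ 2.33 -0.52 -0.14] pos [ 493.2 -202.2  145.3]
[-0.13  0.08  0.03]
```

```bash

python3 -m crank '[{"linear":[0.2,0.08,0.1],"delta_rot":[0,0,0],"fingers":0},{"linear":[0.2,0,0],"delta_rot":[0,0,0],"fingers":0},{"linear":[0.2,0,0],"delta_rot":[0,0,0],"fingers":0},{"linear":[0.2,0,0],"delta_rot":[0,0,0],"fingers":0},{"linear":[0,0,0],"delta_rot":[0,0,0],"fingers":0}]'
python3 - <<'E'
from h import *
plan([488.4,-199.8,122],down(-11.3)); print(cur()[2]["moment"].round(2))
E
```

```text
time: 10.45
tool_pos: [493.8, -203.3, 137.3]
tcp_rot: [-2.049, 1.57, 2.465]
contact_force: [1.0, -0.2, -3.6]
grip_width: 13.5
t 10.45 lin cm [ 1.54 -0.59 -0.23] rot deg [-0.02 -0.02  0.04] F [ 1.  -0.2 -3.6] w 13.5
after turn lin cm [ 1.53 -0.59 -0.23] pos [ 493.8 -203.3  137.3]
[-0.07  0.12 -0.06]
```

```bash

python3 -m crank '[{"linear":[0.2,0.05,0],"delta_rot":[0,0,0],"fingers":0},{"linear":[0.2,0,0],"delta_rot":[0,0,0],"fingers":0},{"linear":[0.2,0,0],"delta_rot":[0,0,0],"fingers":0},{"linear":[0.2,0,0],"delta_rot":[0,0,0],"fingers":0},{"linear":[0,0,0],"delta_rot":[0,0,0],"fingers":0}]'
python3 - <<'E'
from h import *
plan([488.4,-199.8,122],down(-11.3)); print(cur()[2]["moment"].round(2))
E
```

```text
time: 10.95
tool_pos: [494.2, -203.4, 129.3]
tcp_rot: [-2.005, 1.57, 2.51]
contact_force: [-0.3, -0.0, -2.8]
grip_width: 13.7
t 10.95 lin cm [ 0.73 -0.64 -0.24] rot deg [-0.03 -0.02  0.04] F [-0.3 -0.  -2.8] w 13.7
after turn lin cm [ 0.73 -0.64 -0.24] pos [ 494.2 -203.4  129.3]
[-0.09  0.08  0.  ]
```

```bash

python3 -m crank '[{"linear":[0.15,0,0],"delta_rot":[0,0,0],"fingers":0},{"linear":[0.15,0,0],"delta_rot":[0,0,0],"fingers":0},{"linear":[0.15,0,0],"delta_rot":[0,0,0],"fingers":0},{"linear":[0.1,0,0],"delta_rot":[0,0,0],"fingers":0},{"linear":[0,0,0],"delta_rot":[0,0,0],"fingers":0}]'
python3 -m crank '[{"linear":[0.1,0,0],"delta_rot":[0,0,0],"fingers":0},{"linear":[0.1,0,0],"delta_rot":[0,0,0],"fingers":0},{"linear":[0,0,0],"delta_rot":[0,0,0],"fingers":0},{"linear":[0,0,0],"delta_rot":[0,0,0],"fingers":0},{"linear":[0,0,0],"delta_rot":[0,0,0],"fingers":0}]'
python3 - <<'E'
from h import *
plan([488.4,-199.8,122],down(-11.3)); print(cur()[2]["moment"].round(2))
E
```

```text
time: 11.45
tool_pos: [494.4, -203.5, 124.3]
tcp_rot: [2.276, 1.571, 0.508]
contact_force: [-1.0, -0.0, -1.7]
grip_width: 13.4
time: 11.95
tool_pos: [494.4, -203.5, 122.4]
tcp_rot: [1.663, 1.571, -0.106]
contact_force: [-3.2, -0.4, 3.7]
grip_width: 14.0
t 11.95 lin cm [ 0.04 -0.66 -0.24] rot deg [-0.03 -0.   -0.  ] F [-3.2 -0.4  3.7] w 14.0
after turn lin cm [ 0.04 -0.66 -0.24] pos [ 494.4 -203.5  122.4]
[ 0.04  0.42 -0.01]
```

Vertical load took over at z 122.4, exactly the seated height. Releasing and rising.

```bash

python3 -m crank '[{"linear":[0,0,0],"delta_rot":[0,0,0],"fingers":0.3},{"linear":[0,0,0],"delta_rot":[0,0,0],"fingers":0.5},{"linear":[0,0,0],"delta_rot":[0,0,0],"fingers":0.6},{"linear":[0,0,0],"delta_rot":[0,0,0],"fingers":0.6},{"linear":[0,0,0],"delta_rot":[0,0,0],"fingers":0.6}]'
python3 -m crank '[{"linear":[-1,0,0],"delta_rot":[0,0,0],"fingers":0.6},{"linear":[-2,0,0],"delta_rot":[0,0,0],"fingers":0.6},{"linear":[-3,0,0],"delta_rot":[0,0,0],"fingers":0.6},{"linear":[-4,-0.3,0],"delta_rot":[0,0,0],"fingers":0.6},{"linear":[-4,-0.5,0],"delta_rot":[0,0,0],"fingers":0.4}]'
python3 -m crank '[{"linear":[-4,-1,0],"delta_rot":[0,0,0],"fingers":0.2},{"linear":[-4,-1,0],"delta_rot":[0,0,0],"fingers":0},{"linear":[-4,-1,0],"delta_rot":[0,0,0],"fingers":0},{"linear":[0,0,0],"delta_rot":[0,0,0],"fingers":0},{"linear":[0,0,0],"delta_rot":[0,0,0],"fingers":0}]'
python3 - <<'E'
from h import *
snap("top","t5"); snap("side","s5")
a=np.load("pics/t5.npz")["im"][145:275,315:455]; b=np.load("pics/s5.npz")["im"][130:300,270:430]
c=np.zeros((425,800,3),np.uint8); c[:371,:400]=cv2.resize(a,(400,371),interpolation=cv2.INTER_CUBIC); c[:,400:]=cv2.resize(b,(400,425),interpolation=cv2.INTER_CUBIC); cv2.imwrite("pics/c5.png",c)
o=cur()[2]; print(o["joint_positions"].round(2),cur()[1].as_matrix().round(2))
E
```

```text
time: 12.45
tool_pos: [494.5, -203.5, 122.2]
tcp_rot: [1.952, 1.571, 0.183]
contact_force: [-0.1, 0.1, -0.3]
grip_width: 48.8
time: 12.95
tool_pos: [486.4, -201.8, 264.2]
tcp_rot: [2.498, 1.571, 0.73]
contact_force: [-0.3, -0.1, -0.6]
grip_width: 50.7
time: 13.45
tool_pos: [457.1, -196.0, 383.6]
tcp_rot: [1.255, 1.568, -0.514]
contact_force: [-0.1, 0.4, -0.8]
grip_width: 11.7
[-0.56  0.22  1.34  0.    1.58 -0.36] [[-0.    0.98 -0.2 ]
 [ 0.   -0.2  -0.98]
 [-1.   -0.   -0.  ]]
```

View pics/c5.png

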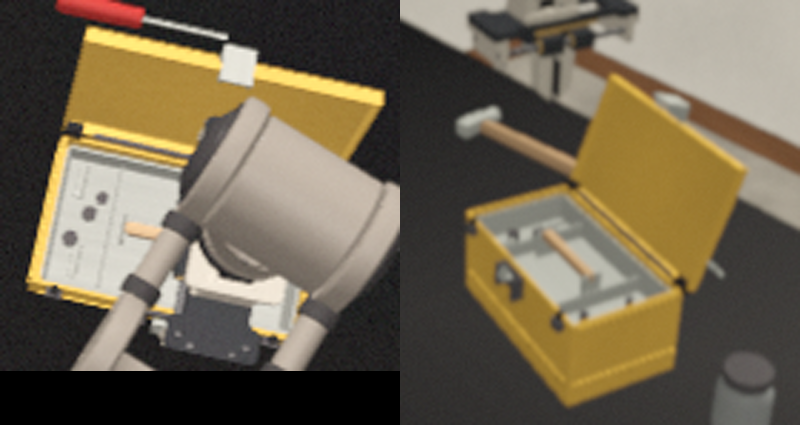

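Side view confirms that the tray sits flush inside the box, with the lid still on its stop. Next, I'll position behind the lid, offset 60 mm from the strap.

```bash
cat >> h.py <<'E'
def bx(x,y,z): a=np.radians(-11.3); c,s=np.cos(a),np.sin(a); return [494+c*x-s*y,-203+s*x+c*y,z]
E
python3 - <<'E'
from h import *
plan(bx(187,60,385),down(-11.3)); plan(bx(187,60,287),down(-11.3))
E
```

```text
t 13.55 lin cm [-0.4  22.48 -6.03] rot deg [-0.02 -0.04  0.09] F [ 1.1 -0.3  0.2] w 3.8
after turn lin cm [-0.36 22.48 -6.02] pos [ 456.9 -195.8  381.4]
t 13.55 lin cm [ 9.4  22.49 -6.03] rot deg [-0.02 -0.04  0.09] F [ 1.1 -0.3  0.2] w 3.8
after turn lin cm [ 9.44 22.48 -6.02] pos [ 456.9 -195.8  381.4]
```

```bash

python3 -m crank '[{"linear":[-0.4,0,-2],"delta_rot":[0,0,0],"fingers":0},{"linear":[0,2,-2],"delta_rot":[0,0,0],"fingers":0},{"linear":[0,3,-2],"delta_rot":[0,0,0],"fingers":0},{"linear":[0,3,0],"delta_rot":[0,0,0],"fingers":0},{"linear":[0,3,0],"delta_rot":[0,0,0],"fingers":0}]'
python3 -m crank '[{"linear":[0,3,0],"delta_rot":[0,0,0],"fingers":0},{"linear":[0,3,0],"delta_rot":[0,0,0],"fingers":0},{"linear":[0,3,0],"delta_rot":[0,0,0],"fingers":0},{"linear":[0,2.5,0],"delta_rot":[0,0,0],"fingers":0},{"linear":[0,0,0],"delta_rot":[0,0,0],"fingers":0}]'
python3 - <<'E'
from h import *
plan(bx(187,60,287),down(-11.3)); snap("side","s6"); 
b=np.load("pics/s6.npz")["im"][70:300,270:450]
cv2.imwrite("pics/c6.png",cv2.resize(b,None,fx=2.6,fy=2.6,interpolation=cv2.INTER_CUBIC))
for p in (bx(156.5,143,279),bx(156.5,-143,279),bx(187,60,cur()[0][2]-25)): print(((proj("s6",p)-[270,70])*2.6).round())
E
```

```text
time: 14.05
tool_pos: [577.9, -158.0, 384.6]
tcp_rot: [-1.8, 1.568, 2.716]
contact_force: [-0.1, -0.1, -0.2]
grip_width: 0.6
time: 14.55
tool_pos: [691.8, -181.8, 380.3]
tcp_rot: [-1.765, 1.564, 2.75]
contact_force: [0.1, 0.5, -1.3]
grip_width: 0.3
t 14.55 lin cm [ 9.33 -0.22 -0.04] rot deg [-0.01 -0.08  0.39] F [ 0.1  0.5 -1.3] w 0.3
after turn lin cm [ 9.33 -0.28 -0.05] pos [ 691.8 -181.8  380.3]
[223. 235.]
[361. 331.]
[284. 200.]
```

View pics/c6.png

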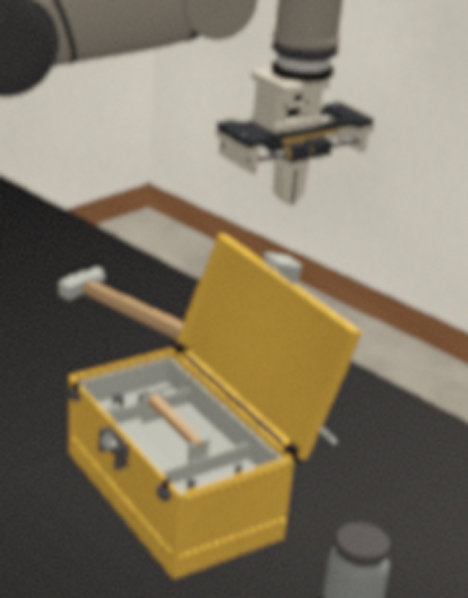

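Predicted lid corners match the picture ((223,235) and (360,332)), and the fingers hang behind the lid. Descending.

```bash

python3 -m crank '[{"linear":[2.3,0,0],"delta_rot":[0,0,0],"fingers":0},{"linear":[2.3,0,0],"delta_rot":[0,0,0],"fingers":0},{"linear":[2.3,0,0],"delta_rot":[0,0,0],"fingers":0},{"linear":[2.2,0,0],"delta_rot":[0,0,0.3],"fingers":0},{"linear":[0.2,0,0],"delta_rot":[0,0,0],"fingers":0}]'
python3 -m crank '[{"linear":[0,-0.3,0],"delta_rot":[0,0,0],"fingers":0},{"linear":[0,-0.5,0],"delta_rot":[0,0,0],"fingers":0},{"linear":[0,-0.5,0],"delta_rot":[0,0,0],"fingers":0},{"linear":[0,-0.3,0],"delta_rot":[0,0,0],"fingers":0},{"linear":[0,-0.2,0],"delta_rot":[0,0,0],"fingers":0}]'
python3 -m crank '[{"linear":[0,-0.2,0],"delta_rot":[0,0,0],"fingers":0},{"linear":[0,-0.3,0],"delta_rot":[0,0,0],"fingers":0},{"linear":[0,-0.4,0],"delta_rot":[0,0,0],"fingers":0},{"linear":[0,-0.4,0],"delta_rot":[0,0,0],"fingers":0},{"linear":[0,-0.4,0],"delta_rot":[0,0,0],"fingers":0}]'
python3 - <<'E'
from h import *
plan(bx(89,60,287),down(-11.3))
E
```

```text
time: 15.1
tool_pos: [687.4, -180.7, 290.1]
tcp_rot: [-2.235, 1.569, 2.28]
contact_force: [0.3, -0.3, 0.6]
grip_width: 0.5
time: 15.6
tool_pos: [672.7, -178.0, 295.3]
tcp_rot: [1.525, 1.56, -0.243]
contact_force: [4.9, -0.1, 8.3]
grip_width: 0.7
time: 16.1
tool_pos: [659.0, -175.2, 300.5]
tcp_rot: [1.5, 1.546, -0.268]
contact_force: [10.7, -0.6, 25.7]
grip_width: 0.4
t 16.1 lin cm [ 1.19 -6.77 -0.04] rot deg [ 0.   0.1 -1.4] F [10.7 -0.6 25.7] w 0.4
after turn lin cm [ 1.35 -6.74 -0.04] pos [ 659.  -175.2  300.5]
```

Unexpected upward force. Backing off a little before looking.

```bash

python3 -m crank '[{"linear":[-0.5,0.2,0],"delta_rot":[0,0,0],"fingers":0},{"linear":[-0.5,0.2,0],"delta_rot":[0,0,0],"fingers":0},{"linear":[0,0,0],"delta_rot":[0,0,0],"fingers":0},{"linear":[0,0,0],"delta_rot":[0,0,0],"fingers":0},{"linear":[0,0,0],"delta_rot":[0,0,0],"fingers":0}]'
python3 - <<'E'
from h import *
plan(bx(89,60,287),down(-11.3)); snap("side","s7"); 
b=np.load("pics/s7.npz")["im"][110:260,320:450]
cv2.imwrite("pics/c7.png",cv2.resize(b,None,fx=4,fy=4,interpolation=cv2.INTER_CUBIC))
E
```

```text
time: 16.6
tool_pos: [660.0, -175.5, 303.7]
tcp_rot: [1.562, 1.563, -0.207]
contact_force: [3.1, 0.2, 5.6]
grip_width: 0.4
t 16.6 lin cm [ 1.62 -6.85 -0.04] rot deg [-0.02  0.   -0.47] F [3.1 0.2 5.6] w 0.4
after turn lin cm [ 1.67 -6.84 -0.05] pos [ 660.  -175.5  303.7]
```

View pics/c7.png

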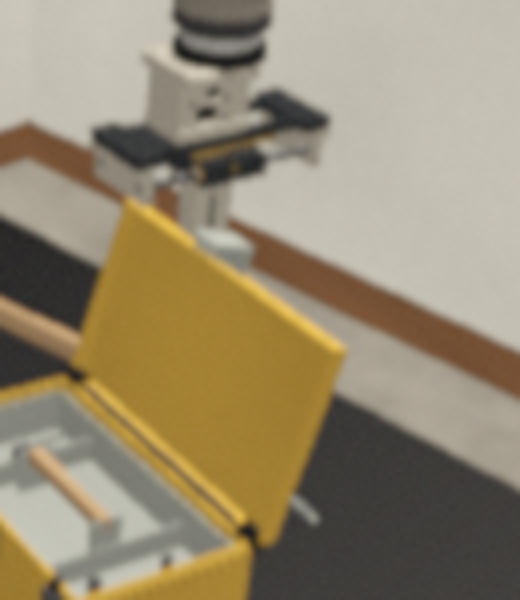

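```bash
python3 - <<'E'
from h import *
q,Rc,o=cur(); s=lambda p:((proj("s7",p)-[320,110])*4).round()
y=Rc.as_matrix()[:,1]; y[2]=0; y/=np.linalg.norm(y)
print("local",R.from_euler("z",11.3,degrees=True).apply(q-[494,-203,0]).round(1))
for dx in (-95,-75,-19,0,19,95):
  print(dx,[(dz,s(q+dx*y+[0,0,dz]).tolist()) for dz in (60,41,30,20,0,-25)])
for th in (1.92,1.85,1.8,1.75,1.7):
  e=[84-168*np.cos(th)+16*np.sin(th),127+168*np.sin(th)+16*np.cos(th)]
  i=[84-168*np.cos(th),127+168*np.sin(th)]
  print(th,np.round(e),s(bx(e[0],143,e[1])),s(bx(e[0],-143,e[1])),s(bx(i[0],143,i[1])),s(bx(i[0],-143,i[1])))
E
```

```text
local [157.4  59.5 303.7]
-95 [(60, [110.0, 168.0]), (41, [108.0, 190.0]), (30, [107.0, 202.0]), (20, [107.0, 214.0]), (0, [105.0, 236.0]), (-25, [103.0, 264.0])]
-75 [(60, [131.0, 163.0]), (41, [129.0, 185.0]), (30, [128.0, 197.0]), (20, [127.0, 209.0]), (0, [126.0, 231.0]), (-25, [124.0, 259.0])]
-19 [(60, [189.0, 150.0]), (41, [187.0, 172.0]), (30, [186.0, 184.0]), (20, [185.0, 195.0]), (0, [183.0, 218.0]), (-25, [180.0, 245.0])]
0 [(60, [208.0, 146.0]), (41, [206.0, 168.0]), (30, [205.0, 180.0]), (20, [204.0, 191.0]), (0, [202.0, 213.0]), (-25, [199.0, 240.0])]
19 [(60, [227.0, 142.0]), (41, [225.0, 163.0]), (30, [224.0, 176.0]), (20, [223.0, 187.0]), (0, [220.0, 209.0]), (-25, [218.0, 235.0])]
95 [(60, [301.0, 126.0]), (41, [299.0, 147.0]), (30, [297.0, 159.0]), (20, [296.0, 170.0]), (0, [293.0, 191.0]), (-25, [290.0, 218.0])]
1.92 [157. 279.] [143. 201.] [355. 349.] [129. 198.] [340. 347.]
1.85 [146. 284.] [133. 198.] [345. 347.] [118. 197.] [329. 346.]
1.8 [138. 287.] [125. 197.] [337. 346.] [110. 197.] [321. 346.]
1.75 [130. 289.] [118. 196.] [329. 345.] [102. 197.] [312. 347.]
1.7 [122. 292.] [110. 196.] [320. 346.] [ 94. 197.] [303. 348.]
```

The lid edge was riding on the tapered fingertips because the tool was too shallow. I'll back off, go 34 mm deeper (body still clears the edge), and push again.

```bash

python3 -m crank '[{"linear":[0,1,0],"delta_rot":[0,0,0],"fingers":0},{"linear":[0,1.2,0],"delta_rot":[0,0,0],"fingers":0},{"linear":[0,1,0],"delta_rot":[0,0,0],"fingers":0},{"linear":[1.7,0,0],"delta_rot":[0,0,0],"fingers":0},{"linear":[1.5,0,0],"delta_rot":[0,0,0],"fingers":0}]'
python3 -m crank '[{"linear":[0,0,0],"delta_rot":[0,0,0],"fingers":0},{"linear":[0,-0.4,0],"delta_rot":[0,0,0],"fingers":0},{"linear":[0,-0.4,0],"delta_rot":[0,0,0],"fingers":0},{"linear":[0,-0.4,0],"delta_rot":[0,0,0],"fingers":0},{"linear":[0,-0.3,0],"delta_rot":[0,0,0],"fingers":0}]'
python3 -m crank '[{"linear":[0,-0.2,0],"delta_rot":[0,0,0],"fingers":0},{"linear":[0,-0.2,0],"delta_rot":[0,0,0],"fingers":0},{"linear":[0,-0.2,0],"delta_rot":[0,0,0],"fingers":0},{"linear":[0,-0.2,0],"delta_rot":[0,0,0],"fingers":0},{"linear":[0,-0.2,0],"delta_rot":[0,0,0],"fingers":0}]'
python3 - <<'E'
from h import *
plan(bx(89,60,270),down(-11.3))
E
```

```text
time: 17.15
tool_pos: [690.5, -181.6, 269.1]
tcp_rot: [1.72, 1.568, -0.049]
contact_force: [0.5, -0.1, -0.1]
grip_width: 0.2
time: 17.65
tool_pos: [676.2, -178.8, 272.7]
tcp_rot: [1.53, 1.562, -0.238]
contact_force: [2.6, -0.3, 2.1]
grip_width: 0.6
time: 18.15
tool_pos: [666.0, -176.6, 270.9]
tcp_rot: [1.606, 1.566, -0.163]
contact_force: [1.6, 0.1, 1.6]
grip_width: 0.3
t 18.15 lin cm [ 0.06 -7.45 -0.04] rot deg [-0.03 -0.01 -0.28] F [1.6 0.1 1.6] w 0.3
after turn lin cm [ 0.09 -7.45 -0.04] pos [ 666.  -176.6  270.9]
```

```bash

python3 -m crank '[{"linear":[0,-0.3,0],"delta_rot":[0,0,0],"fingers":0},{"linear":[0,-0.3,0],"delta_rot":[0,0,0],"fingers":0},{"linear":[0,-0.3,0],"delta_rot":[0,0,0],"fingers":0},{"linear":[0,-0.3,0],"delta_rot":[0,0,0],"fingers":0},{"linear":[0,-0.3,0],"delta_rot":[0,0,0],"fingers":0}]'
python3 - <<'E'
from h import *
plan(bx(89,60,270),down(-11.3))
E
```

```text
time: 18.65
tool_pos: [651.1, -173.7, 270.9]
tcp_rot: [1.598, 1.566, -0.171]
contact_force: [1.7, -0.2, 1.1]
grip_width: 0.6
t 18.65 lin cm [ 0.06 -5.93 -0.04] rot deg [-0.03 -0.01 -0.28] F [ 1.7 -0.2  1.1] w 0.6
after turn lin cm [ 0.09 -5.93 -0.05] pos [ 651.1 -173.7  270.9]
```

```bash

python3 -m crank '[{"linear":[0,-0.3,0],"delta_rot":[0,0,0],"fingers":0},{"linear":[0,-0.3,0],"delta_rot":[0,0,0],"fingers":0},{"linear":[0,-0.3,0],"delta_rot":[0,0,0],"fingers":0},{"linear":[0,-0.3,0],"delta_rot":[0,0,0],"fingers":0},{"linear":[0,-0.3,0],"delta_rot":[0,0,0],"fingers":0}]'
python3 -m crank '[{"linear":[0,-0.3,0],"delta_rot":[0,0,0],"fingers":0},{"linear":[0,-0.3,0],"delta_rot":[0,0,0],"fingers":0},{"linear":[0,-0.3,0],"delta_rot":[0,0,0],"fingers":0},{"linear":[0,-0.3,0],"delta_rot":[0,0,0],"fingers":0},{"linear":[0,-0.3,0],"delta_rot":[0,0,0],"fingers":0}]'
python3 - <<'E'
from h import *
plan(bx(89,60,270),down(-11.3))
E
```

```text
time: 19.15
tool_pos: [636.5, -170.7, 270.9]
tcp_rot: [1.608, 1.566, -0.16]
contact_force: [0.6, -1.0, 0.9]
grip_width: 0.4
time: 19.65
tool_pos: [621.7, -167.8, 270.8]
tcp_rot: [1.596, 1.566, -0.173]
contact_force: [0.9, -0.5, 1.4]
grip_width: 0.3
t 19.65 lin cm [ 0.06 -2.94 -0.04] rot deg [-0.03 -0.01 -0.29] F [ 0.9 -0.5  1.4] w 0.3
after turn lin cm [ 0.08 -2.94 -0.05] pos [ 621.7 -167.8  270.8]
```

```bash

python3 -m crank '[{"linear":[0,-0.3,0],"delta_rot":[0,0,0],"fingers":0},{"linear":[0,-0.3,0],"delta_rot":[0,0,0],"fingers":0},{"linear":[0,-0.3,0],"delta_rot":[0,0,0],"fingers":0},{"linear":[0,-0.3,0],"delta_rot":[0,0,0],"fingers":0},{"linear":[0,-0.3,0],"delta_rot":[0,0,0],"fingers":0}]'
python3 -m crank '[{"linear":[0,-0.3,0],"delta_rot":[0,0,0],"fingers":0},{"linear":[0,-0.3,0],"delta_rot":[0,0,0],"fingers":0},{"linear":[0,-0.3,0],"delta_rot":[0,0,0],"fingers":0},{"linear":[0,-0.3,0],"delta_rot":[0,0,0],"fingers":0},{"linear":[0,-0.2,0],"delta_rot":[0,0,0],"fingers":0}]'
python3 - <<'E'
from h import *
plan(bx(89,60,270),down(-11.3)); snap("side","s8")
b=np.load("pics/s8.npz")["im"][90:300,270:450]
cv2.imwrite("pics/c8.png",cv2.resize(b,None,fx=2.6,fy=2.6,interpolation=cv2.INTER_CUBIC))
E
```

```text
time: 20.15
tool_pos: [607.1, -164.8, 270.8]
tcp_rot: [1.6, 1.565, -0.169]
contact_force: [0.8, -0.6, -0.4]
grip_width: 0.7
time: 20.65
tool_pos: [593.2, -162.1, 270.7]
tcp_rot: [1.575, 1.566, -0.194]
contact_force: [0.4, -0.2, -0.8]
grip_width: 0.3
t 20.65 lin cm [ 0.07 -0.03 -0.05] rot deg [-0.03 -0.   -0.29] F [ 0.4 -0.2 -0.8] w 0.3
after turn lin cm [ 0.07 -0.03 -0.05] pos [ 593.2 -162.1  270.7]
```

View pics/c8.png

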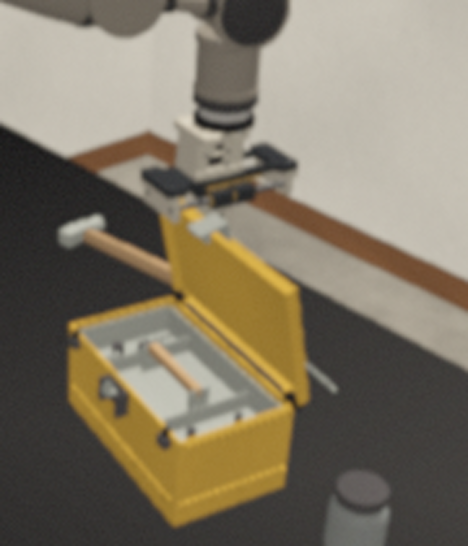

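The lid is now roughly upright (edge from (165,215) to (298,290)). Pushing a little more, then waiting.

```bash

python3 -m crank '[{"linear":[0,-0.3,0],"delta_rot":[0,0,0],"fingers":0},{"linear":[0,-0.3,0],"delta_rot":[0,0,0],"fingers":0},{"linear":[0,-0.3,0],"delta_rot":[0,0,0],"fingers":0},{"linear":[0,-0.3,0],"delta_rot":[0,0,0],"fingers":0},{"linear":[0,-0.3,0],"delta_rot":[0,0,0],"fingers":0}]'
python3 -m crank '[{"linear":[0,-0.2,0],"delta_rot":[0,0,0],"fingers":0},{"linear":[0,-0.2,0],"delta_rot":[0,0,0],"fingers":0},{"linear":[0,0,0],"delta_rot":[0,0,0],"fingers":0},{"linear":[0,0,0],"delta_rot":[0,0,0],"fingers":0},{"linear":[0,0,0],"delta_rot":[0,0,0],"fingers":0}]'
python3 - <<'E'
from h import *
plan(bx(89,60,270),down(-11.3)); snap("side","s9")
b=np.load("pics/s9.npz")["im"][90:300,270:450]; a=np.load("pics/s8.npz")["im"][90:300,270:450]
cv2.imwrite("pics/c9.png",cv2.resize(b,None,fx=2.6,fy=2.6,interpolation=cv2.INTER_CUBIC))
print("changed px", (np.abs(b.astype(int)-a)[80:].sum(2)>60).sum())
E
```

```text
time: 21.2
tool_pos: [578.6, -159.2, 270.7]
tcp_rot: [1.579, 1.566, -0.189]
contact_force: [-0.3, 0.7, 0.5]
grip_width: 0.4
time: 21.7
tool_pos: [575.0, -158.5, 270.6]
tcp_rot: [1.587, 1.566, -0.182]
contact_force: [0.3, -0.7, 0.3]
grip_width: 0.5
t 21.7 lin cm [ 0.07  1.82 -0.04] rot deg [-0.03 -0.   -0.3 ] F [ 0.3 -0.7  0.3] w 0.5
after turn lin cm [ 0.06  1.83 -0.04] pos [ 575.  -158.5  270.6]
changed px 1894
```

View pics/c9.png

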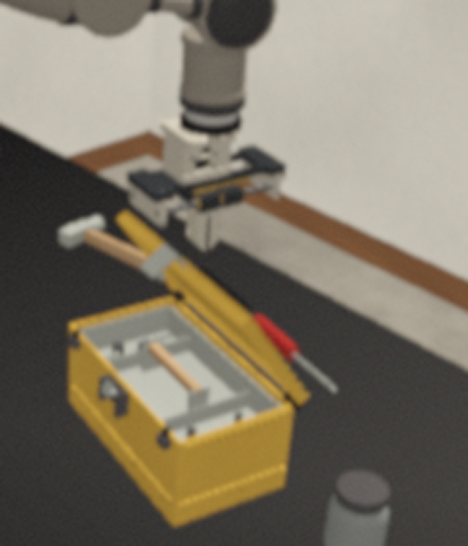

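The lid is swinging down on its own at roughly 1.1 rad and is clear of the fingers. I'll raise while it falls, then go above the press point.

```bash

python3 -m crank '[{"linear":[-1,0,0],"delta_rot":[0,0,0],"fingers":0},{"linear":[-1,0,0],"delta_rot":[0,0,0],"fingers":0},{"linear":[-1,0,0],"delta_rot":[0,0,0],"fingers":0},{"linear":[0,0,0],"delta_rot":[0,0,0],"fingers":0},{"linear":[0,0,0],"delta_rot":[0,0,0],"fingers":0}]'
python3 -m crank '[{"linear":[0,0,0],"delta_rot":[0,0,0],"fingers":0},{"linear":[0,0,0],"delta_rot":[0,0,0],"fingers":0},{"linear":[0,0,0],"delta_rot":[0,0,0],"fingers":0},{"linear":[0,0,0],"delta_rot":[0,0,0],"fingers":0},{"linear":[0,0,0],"delta_rot":[0,0,0],"fingers":0}]'
python3 -m crank '[{"linear":[0,0,0],"delta_rot":[0,0,0],"fingers":0},{"linear":[0,0,0],"delta_rot":[0,0,0],"fingers":0},{"linear":[0,0,0],"delta_rot":[0,0,0],"fingers":0},{"linear":[0,0,0],"delta_rot":[0,0,0],"fingers":0},{"linear":[0,0,0],"delta_rot":[0,0,0],"fingers":0}]'
python3 - <<'E'
from h import *
plan(bx(-70,0,210),down(-11.3)); snap("side","s10")
b=np.load("pics/s10.npz")["im"][90:300,270:450]
cv2.imwrite("pics/c10.png",cv2.resize(b,None,fx=2.6,fy=2.6,interpolation=cv2.INTER_CUBIC))
for p in (bx(-84,143,143),bx(-84,-143,143),bx(-84,-143,153),bx(-70,0,143)): print(((proj("s10",p)-[270,90])*2.6).round())
E
```

```text
time: 22.25
tool_pos: [574.9, -158.4, 301.0]
tcp_rot: [1.554, 1.565, -0.215]
contact_force: [-0.2, -0.0, -0.7]
grip_width: 0.1
time: 22.75
tool_pos: [574.8, -158.4, 300.5]
tcp_rot: [1.6, 1.566, -0.169]
contact_force: [-0.6, -0.7, 0.7]
grip_width: 0.6
time: 23.25
tool_pos: [574.8, -158.4, 300.6]
tcp_rot: [1.592, 1.565, -0.176]
contact_force: [0.2, 0.3, -0.9]
grip_width: 0.1
t 23.25 lin cm [  8.99 -14.1    5.96] rot deg [-0.03 -0.01 -0.3 ] F [ 0.2  0.3 -0.9] w 0.1
after turn lin cm [  9.06 -14.05   5.96] pos [ 574.8 -158.4  300.6]
[ 63. 312.]
[177. 433.]
[178. 426.]
[125. 365.]
```

View pics/c10.png

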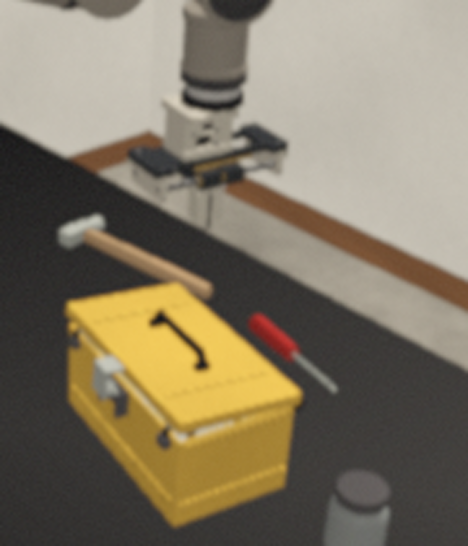

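The lid has come to rest on the bolt, with its front edge about 1 cm high ((68,303) to (177,425)). Moving above the press point.

```bash

python3 -m crank '[{"linear":[0,-2.8,1.2],"delta_rot":[0,0,0.06],"fingers":0},{"linear":[0,-2.8,1.2],"delta_rot":[0,0,0],"fingers":0},{"linear":[0,-2.8,1.2],"delta_rot":[0,0,0],"fingers":0},{"linear":[0,-2.8,1.2],"delta_rot":[0,0,0],"fingers":0},{"linear":[0,-2.9,1.2],"delta_rot":[0,0,0],"fingers":0}]'
python3 -m crank '[{"linear":[2,0,0],"delta_rot":[0,0,0],"fingers":0},{"linear":[3,0,0],"delta_rot":[0,0,0],"fingers":0},{"linear":[2.5,0,0],"delta_rot":[0,0,0],"fingers":0},{"linear":[1.5,0,0],"delta_rot":[0,0,0],"fingers":0},{"linear":[1,0,0],"delta_rot":[0,0,0],"fingers":0}]'
python3 - <<'E'
from h import *
plan(bx(-70,0,168),down(-11.3))
E
```

```text
time: 23.8
tool_pos: [423.7, -189.6, 299.8]
tcp_rot: [1.547, 1.564, -0.221]
contact_force: [-0.2, -0.8, 0.3]
grip_width: 0.1
time: 24.3
tool_pos: [425.0, -189.5, 198.7]
tcp_rot: [1.688, 1.566, -0.08]
contact_force: [-0.2, 1.0, -0.8]
grip_width: 0.5
t 24.3 lin cm [ 3.07  0.01 -0.02] rot deg [-0.03 -0.03 -0.29] F [-0.2  1.  -0.8] w 0.5
after turn lin cm [ 3.07  0.03 -0.02] pos [ 425.  -189.5  198.7]
```

```bash

python3 -m crank '[{"linear":[0.5,0,0],"delta_rot":[0,0,0],"fingers":0},{"linear":[0.4,0,0],"delta_rot":[0,0,0],"fingers":0},{"linear":[0.3,0,0],"delta_rot":[0,0,0],"fingers":0},{"linear":[0.2,0,0],"delta_rot":[0,0,0],"fingers":0},{"linear":[0.2,0,0],"delta_rot":[0,0,0],"fingers":0}]'
python3 -m crank '[{"linear":[0.15,0,0],"delta_rot":[0,0,0],"fingers":0},{"linear":[0.15,0,0],"delta_rot":[0,0,0],"fingers":0},{"linear":[0.15,0,0],"delta_rot":[0,0,0],"fingers":0},{"linear":[0.15,0,0],"delta_rot":[0,0,0],"fingers":0},{"linear":[0.1,0,0],"delta_rot":[0,0,0],"fingers":0}]'
python3 - <<'E'
from h import *
plan(bx(-70,0,168),down(-11.3))
E
```

```text
time: 24.8
tool_pos: [425.7, -189.8, 184.0]
tcp_rot: [1.533, 1.564, -0.236]
contact_force: [-0.5, -0.8, -0.9]
grip_width: 0.5
time: 25.3
tool_pos: [425.1, -189.6, 177.0]
tcp_rot: [1.556, 1.565, -0.212]
contact_force: [-5.1, 0.5, 7.7]
grip_width: 0.2
t 25.3 lin cm [ 0.9   0.01 -0.04] rot deg [-0.01  0.   -0.32] F [-5.1  0.5  7.7] w 0.2
after turn lin cm [ 0.9   0.02 -0.04] pos [ 425.1 -189.6  177. ]
```

```bash

python3 -m crank '[{"linear":[0.1,0,0],"delta_rot":[0,0,0],"fingers":0},{"linear":[0.1,0,0],"delta_rot":[0,0,0],"fingers":0},{"linear":[0.1,0,0],"delta_rot":[0,0,0],"fingers":0},{"linear":[0,0,0],"delta_rot":[0,0,0],"fingers":0},{"linear":[0,0,0],"delta_rot":[0,0,0],"fingers":0}]'
python3 -m crank '[{"linear":[0.1,0,0],"delta_rot":[0,0,0],"fingers":0},{"linear":[0.1,0,0],"delta_rot":[0,0,0],"fingers":0},{"linear":[0.1,0,0],"delta_rot":[0,0,0],"fingers":0},{"linear":[0,0,0],"delta_rot":[0,0,0],"fingers":0},{"linear":[0,0,0],"delta_rot":[0,0,0],"fingers":0}]'

```

```text
time: 25.8
tool_pos: [425.6, -189.7, 173.7]
tcp_rot: [1.58, 1.564, -0.189]
contact_force: [-0.3, -1.3, 2.0]
grip_width: 0.6
time: 26.3
tool_pos: [425.7, -189.7, 170.7]
tcp_rot: [1.587, 1.564, -0.181]
contact_force: [0.2, -0.3, -0.1]
grip_width: 0.6
```

The bolt has been driven back. Now squeezing onto the buffers in fine steps.

```bash

python3 -m crank '[{"linear":[0.08,0,0],"delta_rot":[0,0,0],"fingers":0},{"linear":[0.08,0,0],"delta_rot":[0,0,0],"fingers":0},{"linear":[0.05,0,0],"delta_rot":[0,0,0],"fingers":0},{"linear":[0,0,0],"delta_rot":[0,0,0],"fingers":0},{"linear":[0,0,0],"delta_rot":[0,0,0],"fingers":0}]'

```

```text
time: 26.8
tool_pos: [425.5, -189.7, 169.1]
tcp_rot: [1.556, 1.564, -0.212]
contact_force: [-1.5, 1.2, 6.9]
grip_width: 0.8
```

```bash

python3 -m crank '[{"linear":[0.06,0,0],"delta_rot":[0,0,0],"fingers":0},{"linear":[0.06,0,0],"delta_rot":[0,0,0],"fingers":0},{"linear":[0.05,0,0],"delta_rot":[0,0,0],"fingers":0},{"linear":[0,0,0],"delta_rot":[0,0,0],"fingers":0},{"linear":[0,0,0],"delta_rot":[0,0,0],"fingers":0}]'

```

```text
time: 27.3
tool_pos: [425.4, -189.7, 167.7]
tcp_rot: [1.537, 1.564, -0.231]
contact_force: [-2.7, 1.3, 9.5]
grip_width: 0.2
```

```bash

python3 -m crank '[{"linear":[0.06,0,0],"delta_rot":[0,0,0],"fingers":0},{"linear":[0.06,0,0],"delta_rot":[0,0,0],"fingers":0},{"linear":[0.05,0,0],"delta_rot":[0,0,0],"fingers":0},{"linear":[0,0,0],"delta_rot":[0,0,0],"fingers":0},{"linear":[0,0,0],"delta_rot":[0,0,0],"fingers":0}]'
python3 -m crank '[{"linear":[0.06,0,0],"delta_rot":[0,0,0],"fingers":0},{"linear":[0.05,0,0],"delta_rot":[0,0,0],"fingers":0},{"linear":[0,0,0],"delta_rot":[0,0,0],"fingers":0},{"linear":[0,0,0],"delta_rot":[0,0,0],"fingers":0},{"linear":[0,0,0],"delta_rot":[0,0,0],"fingers":0}]'

```

```text
time: 27.8
tool_pos: [425.3, -189.6, 166.6]
tcp_rot: [1.516, 1.564, -0.252]
contact_force: [-6.6, 1.9, 16.0]
grip_width: 0.5
time: 28.3
tool_pos: [425.3, -189.6, 165.8]
tcp_rot: [1.5, 1.564, -0.268]
contact_force: [-7.6, 3.3, 18.5]
grip_width: 0.4
```

```bash

python3 -m crank '[{"linear":[0.05,0.03,0],"delta_rot":[0,0,0],"fingers":0},{"linear":[0.03,0.03,0],"delta_rot":[0,0,0],"fingers":0},{"linear":[0,0,0],"delta_rot":[0,0,0],"fingers":0},{"linear":[0,0,0],"delta_rot":[0,0,0],"fingers":0},{"linear":[0,0,0],"delta_rot":[0,0,0],"fingers":0}]'

```

```text
time: 28.8
tool_pos: [425.3, -189.6, 165.1]
tcp_rot: [1.477, 1.566, -0.291]
contact_force: [-9.6, 3.7, 21.9]
grip_width: 0.7
```

21.9 N vertical, above the 14–18 N needed. I'll retract slowly and watch where the force vanishes.

```bash

python3 -m crank '[{"linear":[-0.15,0,0],"delta_rot":[0,0,0],"fingers":0},{"linear":[-0.1,0,0],"delta_rot":[0,0,0],"fingers":0},{"linear":[0,0,0],"delta_rot":[0,0,0],"fingers":0},{"linear":[0,0,0],"delta_rot":[0,0,0],"fingers":0},{"linear":[0,0,0],"delta_rot":[0,0,0],"fingers":0}]'
python3 -m crank '[{"linear":[-0.1,0,0],"delta_rot":[0,0,0],"fingers":0},{"linear":[-0.05,0,0],"delta_rot":[0,0,0],"fingers":0},{"linear":[0,0,0],"delta_rot":[0,0,0],"fingers":0},{"linear":[0,0,0],"delta_rot":[0,0,0],"fingers":0},{"linear":[0,0,0],"delta_rot":[0,0,0],"fingers":0}]'
python3 -m crank '[{"linear":[-0.2,0,0],"delta_rot":[0,0,0],"fingers":0},{"linear":[-0.5,0,0],"delta_rot":[0,0,0],"fingers":0},{"linear":[-1,0,0],"delta_rot":[0,0,0],"fingers":0},{"linear":[-3,0,0],"delta_rot":[0,0,0],"fingers":0},{"linear":[-4,0,0],"delta_rot":[0,0,0],"fingers":0}]'
python3 - <<'E'
from h import *
snap("side","s11")
b=np.load("pics/s11.npz")["im"][190:300,285:395]
cv2.imwrite("pics/c11.png",cv2.resize(b,None,fx=5,fy=5,interpolation=cv2.INTER_CUBIC))
s=lambda p:((proj("s11",p)-[285,190])*5).round()
for d in (0,2,10): print(d,s(bx(-84,143,143+d)),s(bx(-84,-143,143+d)),s(bx(-84,-143,127+d)))
E
```

```text
time: 29.3
tool_pos: [425.4, -189.7, 166.9]
tcp_rot: [1.52, 1.566, -0.249]
contact_force: [-6.4, 2.3, 13.7]
grip_width: 0.4
time: 29.8
tool_pos: [425.5, -189.7, 168.0]
tcp_rot: [1.547, 1.566, -0.221]
contact_force: [-5.8, 2.3, 10.0]
grip_width: 0.2
time: 30.3
tool_pos: [424.9, -189.2, 254.5]
tcp_rot: [2.039, 1.567, 0.27]
contact_force: [0.6, -0.7, 0.8]
grip_width: 0.8
0 [ 45. 100.] [266. 332.] [264. 354.]
2 [45. 98.] [266. 329.] [265. 351.]
10 [45. 88.] [267. 319.] [265. 340.]
```

View pics/c11.png

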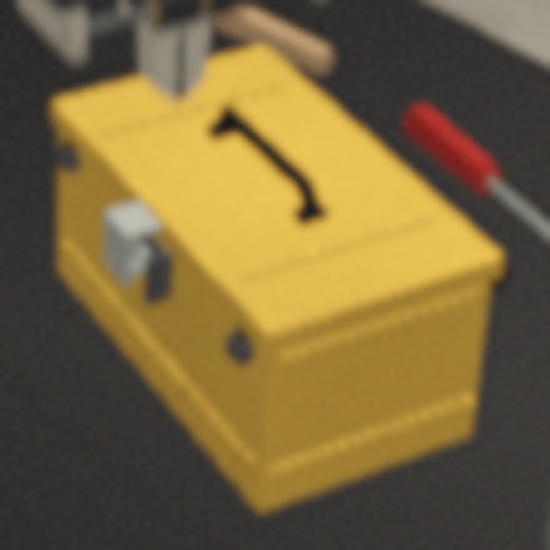

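The lid looks down (front corner near (265,335), predicted home (266,332)), but the force curve gave no clear sign of the hook. I'll probe lightly: if latched, contact should begin near 168; if it's only resting on the buffers, near 170.

```bash

python3 -m crank '[{"linear":[2,0,0],"delta_rot":[0,0,0],"fingers":0},{"linear":[3,0,0],"delta_rot":[0,0,0],"fingers":0},{"linear":[2,0,0],"delta_rot":[0,0,0],"fingers":0},{"linear":[1.1,0,0],"delta_rot":[0,0,0],"fingers":0},{"linear":[0.2,0,0],"delta_rot":[0,0,0],"fingers":0}]'
python3 -m crank '[{"linear":[0.1,0,0],"delta_rot":[0,0,0],"fingers":0},{"linear":[0.08,0,0],"delta_rot":[0,0,0],"fingers":0},{"linear":[0,0,0],"delta_rot":[0,0,0],"fingers":0},{"linear":[0,0,0],"delta_rot":[0,0,0],"fingers":0},{"linear":[0,0,0],"delta_rot":[0,0,0],"fingers":0}]'
python3 -m crank '[{"linear":[0.08,0,0],"delta_rot":[0,0,0],"fingers":0},{"linear":[0,0,0],"delta_rot":[0,0,0],"fingers":0},{"linear":[0,0,0],"delta_rot":[0,0,0],"fingers":0},{"linear":[0,0,0],"delta_rot":[0,0,0],"fingers":0},{"linear":[0,0,0],"delta_rot":[0,0,0],"fingers":0}]'
python3 -m crank '[{"linear":[0.08,0,0],"delta_rot":[0,0,0],"fingers":0},{"linear":[0,0,0],"delta_rot":[0,0,0],"fingers":0},{"linear":[0,0,0],"delta_rot":[0,0,0],"fingers":0},{"linear":[0,0,0],"delta_rot":[0,0,0],"fingers":0},{"linear":[0,0,0],"delta_rot":[0,0,0],"fingers":0}]'

```

```text
time: 30.85
tool_pos: [425.9, -189.6, 170.7]
tcp_rot: [1.724, 1.566, -0.045]
contact_force: [0.8, -0.0, 0.8]
grip_width: 0.5
time: 31.35
tool_pos: [426.3, -189.9, 169.9]
tcp_rot: [1.544, 1.564, -0.224]
contact_force: [-0.4, -0.1, -0.0]
grip_width: 0.5
time: 31.85
tool_pos: [426.2, -189.8, 168.7]
tcp_rot: [1.583, 1.564, -0.185]
contact_force: [-0.2, -0.1, -0.5]
grip_width: -0.1
time: 32.35
tool_pos: [426.2, -189.9, 168.4]
tcp_rot: [1.552, 1.564, -0.216]
contact_force: [-1.6, 0.6, 5.2]
grip_width: 0.7
```

Contact now begins at 168.4–168.7 mm, where loading before had already given about 7 N at 169.1 mm. So the lid is latched at home. Retreating and handing in.

```bash

python3 -m crank '[{"linear":[-0.5,0,0],"delta_rot":[0,0,0],"fingers":0},{"linear":[-1.5,0,0],"delta_rot":[0,0,0],"fingers":0},{"linear":[-3,0,0],"delta_rot":[0,0,0],"fingers":0},{"linear":[-4,0,0],"delta_rot":[0,0,0],"fingers":0},{"linear":[-3,0,0],"delta_rot":[0,0,0],"fingers":0}]'
python3 -m crank '[{"linear":[0,0,0],"delta_rot":[0,0,0],"fingers":0},{"linear":[0,0,0],"delta_rot":[0,0,0],"fingers":0},{"linear":[0,0,0],"delta_rot":[0,0,0],"fingers":0},{"linear":[0,0,0],"delta_rot":[0,0,0],"fingers":0},{"linear":[0,0,0],"delta_rot":[0,0,0],"fingers":0}]'
python3 - <<'E'
from h import *
snap("side","s12")
a=np.load("pics/s11.npz")["im"].astype(int)[215:300,285:395]; b=np.load("pics/s12.npz")["im"].astype(int)[215:300,285:395]
print("changed px vs s11",(np.abs(a-b).sum(2)>60).sum())
from plant import workorder; print(workorder.close_job())
E
```

```text
time: 32.85
tool_pos: [425.6, -189.8, 290.2]
tcp_rot: [1.508, 1.563, -0.26]
contact_force: [1.2, -1.2, 0.7]
grip_width: 0.3
time: 33.35
tool_pos: [425.2, -189.5, 287.0]
tcp_rot: [1.751, 1.566, -0.018]
contact_force: [-0.6, 1.0, 1.2]
grip_width: 0.3
changed px vs s11 0
the job is handed in; nothing more can be done
None
```

The tray is seated in the toolbox and the lid is shut on its latch. I handed the job in at about 33 s of the 72 s allowed; no verdict was reported.

- **Tray:** My first try touched the front wall at about 9 N sideways. I backed off, moved 4.5 mm in +x, and it went in freely. It settled at the expected height (TCP 122.4 mm against 122 mm) with about 8 N of load, and a picture showed it flush before the lid closed.
- **Lid swing:** My first push from behind was too shallow: the lid edge rode on the tapered fingertips. The force reached 28 N at the end of that call, close to the 30 N limit. I backed off, went deeper and pushed again at about 3 N or less. A picture at roughly 1.1 rad showed the lid falling clear of the fingers.
- **Latch:** I pressed the front edge up to about 24 N in all (22 N downward). The force curve while letting go did not clearly show the hook catching, so I probed again. Contact came only at 168.4–168.7 mm, where before latching there was already 7 N at 169.1 mm, so the lid is held at home.
- **Last picture:** The toolbox area was unchanged between the last two pictures, taken before and after the probe. I saw no sign of the toolbox or tools having moved, but I did not measure this separately, and the tray cannot be seen under the shut lid.

I viewed 11 pictures, one over the budget of 10.

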